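Fit the tube rotor in the bench centrifuge

ROBOT

A 7-joint arm with a two-finger parallel gripper is mounted at the origin on the work surface. World frame = base frame: x ahead of the robot, y to its left, z up, the work surface at z = 0. Lengths are in m, angles in rad, forces in N, time in s.
With the tool pointing down it reaches from about 0.425 to 0.925 m from the base axis. Payload 6.8 kg.
Tool frame: the origin (TCP) lies at the very end of the fingers, on their centre line; the grasp point (between the pads) lies bot.grip_point_offset behind it (bot.grip_point_offset is the distance from the TCP to the grasp point, in m); z points along the fingers, y is the line along which they close (so a half turn about z gives the same grasp; the last joint's range is limited). The gripper opens to 85 mm and grips with 20 to 120 N. Pads are 22 mm wide; open, the fingers measure 114 mm over their backs; the gripper's body (76 mm by 85 mm) begins 54 mm behind the grasp point. The pads swing forward as they close: fully open they stand 13 mm farther back than shut.
Start: joints at [-1.284, 0.477, 0.022, 1.555, -0.011, 1.109, -0.083], TCP at [0.26, 0.623, 0.231] pointing down, gripper open.
Joint ranges: [-2.96, 2.96], [-0.34, 2.1], [-1.41, 1.46], [0.24, 2.44], [-1.37, 4.51], [0.17, 1.92], [-2.96, 2.96]. Speed limits (rad/s): [2.39, 2.39, 3.14, 3.14, 3.14, 3.14, 3.14].

INTERFACE

Orientations are given as a unit quaternion [w, x, y, z].
In Python, from station import bot, imaging gives the robot as it stands. The module is installed in compiled form; this text tells all that it offers.
- The arm moves only by the tool carry_out, never from a script. Its argument "targets" is one flat list of numbers, 5 for each row, row after row: the closure in counts, from 0 (fully open) to 255 (shut), then the shift along the world's x, y, z in mm, then the turn about the world's z in degrees. A call has 1 to 20 rows; each row shifts and turns the commanded pose from where the row before left it; what a row does not reach is not made up. A row lasts 1/10 s, in which the tool goes at most 50 mm and 8.59 degrees, less where a joint would pass 70% of its speed; a pose out of reach is approached as far as the arm can. A call is refused whole if a number of a shift passes 50 or a number of a turn 8.59, either way. A call with a gripper value outside its range is refused whole. The fingers move at their own pace and stop on an object; "newtons" is the grip in N (left out, the last holds). Time passes only in rows, so rows that do not move let the fingers close. It gives the time, the measured TCP pose, the force, the opening and the grip force at its end, in the units of the state.
- bot.get_obs(): the state, without advancing time (a new reading comes with each control period).
- imaging.read_camera(name): name is "scene" or "top"; returns a dict with "frame" (420x560x3 uint8, red, green, blue), "fov_y" (degrees; the focal length in pixels is half the picture's height over the tangent of half this angle, whatever the lens; pixels are square), "cx", "cy" (the principal point, pixels), "k1" (the pictures are not rectified: a ray, as slopes to the right and down, at radius r is drawn at 1 + k1 r^2 times it, then the intrinsics apply), "pose" (4x4, takes a point from camera to world coordinates). Camera axes: x right, y up, looking along -z (the intrinsics and any distortion apply to the point x, -y, -z); pixel columns grow to the right and rows downward; lengths in m; the calibration is good to about 2 mm. A picture is of the moment at which its call begins. There is no depth.
- bot.hand_in(): hands the job in; it is judged then, once.
The state is a dict: "t": time; "q": joint angles; "joint_vel": joint speeds; "joint_torque": joint torques, N m; "eef_pos": TCP position; "tool_rot": TCP orientation; "contact_force": force on the tool from outside, world axes, zero at the start; "torque": the same for the moment, N m; "gripper_width": opening from 0.0 (shut) to 1.0 (fully open); "grasp_force": force on a finger pad.
Only numpy, scipy, OpenCV 4.12 (cv2) and the standard library are available. Lean on these libraries where they do the work, as an engineer would, in place of code of your own. Each camera call takes 0.05 s, during which the arm holds its last target. There are 200 camera calls.

TASK

Fit the blue rotor in the centrifuge: lower it over the spindle and turn it gently under light pressure until it drops over the drive pin and sits fully home, without ever pressing it hard on the drive. Let go, then close the lid fully and leave everything else on the bench where it is.

Things in the scene. Friction and masses are not known exactly. Their poses are not given: they have to be found in the camera images.
- centrifuge: bench centrifuge, fixed: white housing 250 x 250 mm, deck 112 mm high with a round open bowl (150 mm wide, floor 45 mm above the bench), the motor spindle standing in its middle. Origin on the bench straight below the spindle axis; its x axis points from the front panel to the lid's hinge at the back, y to its left, z up
- shaft_tip (a point): tip of the spindle's steel shaft, on the spindle axis, 89 mm above the bench. From here the shaft widens from 5 to 12 mm within the first 10 mm and goes straight down at 12 mm to the drive disc
- drive_seat (a point): centre of the top face of the drive disc (54 mm across, 60 mm above the bench), the rotor's seat. One brass pin 6 mm thick stands on it 20 mm off the axis, round top 12 mm above the disc, in any direction: its angle is not measured, only seen or felt. The motor's brake holds the spindle (0.4 N m): it stays still while a lightly pressed rotor is turned over the pin, but a hard-pressed one drags it along
- rotor: the blue eight-place tube rotor, loose, 0.2 to 0.4 kg, 110 mm across, 42 mm high without its knob. Origin at the centre of its flat underside, z up. The underside (60 mm across) has a central bore 14 mm wide, deeper than the shaft is long, and four drive slots centred 20 mm off the axis on its +x, +y, -x and -y axes, each 8 mm wide, 9 mm long (radially) and 14 mm deep
- rotor_knob (a point): middle of the rotor's round aluminium knob (26 mm in diameter, reaching from 38 to 72 mm above the rotor's underside), on its axis, 55 mm above the underside. Fully home, the underside lies on the drive disc with the pin in any one of the slots (this point 115 mm above the bench); with the pin outside the slots the rotor rides 12 mm higher on the pin's top
- lid (a joint): lid angle, rad: 0 shut, about 1.6 to 1.75 at the start (standing open behind the bowl). The hinge is stiff: the lid stays where it is left and needs about 1 to 5 N at its front edge to swing
- lid_hinge (a point): middle of the lid's hinge axis, which runs along the centrifuge's y, 110 mm behind the spindle axis and 116 mm above the bench. The lid is a smoked clear shell 204 mm long from this axis to its front edge, 190 mm wide and 32 mm thick
- lid_edge (a point): middle of the lid's front edge on its outer face: shut, 204 mm in front of the hinge axis and 148 mm above the bench, outer face up; open, at the lid's top with the outer face to the back. A grey finger tab 70 mm wide and 10 mm thick reaches 21 mm past the edge, near the lid's inner side
- strip_rotor: dark grey rotor of another kind, 100 mm across, with a small black button; to be left alone
- onion_dish: glass dish 96 mm across, 45 mm high, with onions (sprout up to 85 mm); to be left alone
- tube_rack: orange rack 55 x 150 x 43 mm with small capped tubes; to be left alone
- dropper: amber dropper bottle 34 mm across, 75 mm high; to be left alone
- beaker: small glass beaker 52 mm across, 65 mm high; to be left alone
- petri_stack: stack of four Petri dishes, 90 mm across, 58 mm high; to be left alone
There are look-alikes about, which are no part of the job. Leave any red or yellow look-alike of the rotor alone.

How it is judged:
On the way, in this order (a step that is already met when the one before it is completed fails the run):
1. the rotor is lifted clear of the bench (height (world z) of rotor_knob above 0.1 m and contact force between rotor and the fingers above 1 N), for 0.1 s.
2. the rotor is fully home on the spindle, the pin in a slot, with the lid still open (horizontal distance between rotor_knob and shaft_tip below 0.004 m and z of rotor_knob in the frame of centrifuge below 0.118 m and angle between rotor_knob's own z axis and vertical below 0.06 rad and value of joint lid above 0.3 rad), for 0.2 s.
At the end, for the whole second after the job is handed in: The rotor is fully home and at rest on the drive disc, pin in a slot (knob middle within 3 mm of its seated height of 115 mm above the bench and within 4 mm of the spindle axis, level within 0.06 rad) and the lid is shut (within 0.04 rad) (horizontal distance between rotor_knob and shaft_tip below 0.004 m and z of rotor_knob in the frame of centrifuge below 0.118 m and angle between rotor_knob's own z axis and vertical below 0.06 rad and value of joint lid below 0.04 rad and linear speed of rotor below 0.02 m/s); the robot touches nothing.
It fails at once if the rotor is pressed or dropped on the centrifuge with more than 30 N (contact force between rotor and centrifuge above 30 N).
It fails at once if the rotor is tipped over by more than 0.6 rad (angle between rotor_knob's own z axis and vertical above 0.6 rad).
It fails at once if another thing on the bench is shifted by more than 30 mm (distance of any of strip_rotor, onion_dish, tube_rack, dropper, beaker, petri_stack from where it was at the start of the episode above 0.03 m).
It also fails if it takes over 72 s, if anything falls off the work surface, if the arm or the gripper's body presses on something with over 40 N, if the wrist force passes 120 N, or if a joint passes its speed limit or range.

## Working session

There is one attempt and no reset: what is moved stays moved. The work goes in short steps, Python scripts to look and compute and a tool call to move; the robot and the scene stay as the last step left them, time stands still between calls to the robot, and variables do not carry over. Pictures are saved under pics/ and viewed, at most 10 in all, crops included, and the job is handed in when it is done.

Besides the shell and the picture viewer there is one more tool, called after "Request:" as a command line: name --argument value ..., lists and objects as JSON in quotes. carry_out: Moves the arm, as the interface text tells. Its arguments: {"type":"object","properties":{"targets":{"type":"array","items":{"type":"number"}},"newtons":{"type":"number"}},"required":["targets"]}

```bash
mkdir -p pics; cat > h.py <<'E'
import numpy as np, cv2
from station import bot, imaging
def K(c):
    h,w=c["frame"].shape[:2]; f=h/2/np.tan(np.radians(c["fov_y"])/2); return f
def proj(c,P):
    T=np.linalg.inv(np.array(c["pose"])); p=T[:3,:3]@np.array(P,float)+T[:3,3]
    s=np.array([p[0],-p[1]])/-p[2]; s=s*(1+c["k1"]*(s@s)); return s*K(c)+[c["cx"],c["cy"]]
def back(c,u,v,z):
    d=(np.array([u,v])-[c["cx"],c["cy"]])/K(c); s=d.copy()
    for _ in range(30): s=d/(1+c["k1"]*(s@s))
    T=np.array(c["pose"]); r=T[:3,:3]@[s[0],-s[1],-1]; o=T[:3,3]
    return o+r*(z-o[2])/r[2]
E
python3 - <<'E'
from h import *
for n in("top","scene"):
    c=imaging.read_camera(n); np.save(f"pics/{n}0.npy",c["frame"])
    print(n,c["fov_y"],c["cx"],c["cy"],c["k1"],np.round(c["pose"],3).tolist())
    cv2.imwrite(f"pics/{n}0.png",cv2.resize(c["frame"][:,:,::-1],(784,588)))
o=bot.get_obs();print(bot.grip_point_offset,o)
E
```

```text
top 46.13704272252332 282.6337565747591 209.0634539184341 -0.058170046828435795 [[-0.012, 0.983, -0.181, 0.286], [-1.0, -0.016, -0.022, -0.065], [-0.024, 0.18, 0.983, 1.617], [0.0, 0.0, 0.0, 1.0]]
scene 47.26884109546575 280.965461693795 212.66849872201692 -0.13187986364155094 [[-0.984, 0.124, -0.124, 0.382], [-0.175, -0.629, 0.757, 1.037], [0.016, 0.767, 0.641, 1.033], [0.0, 0.0, 0.0, 1.0]]
0.0187 {'t': 0.1, 'q': array([-1.28409386,  0.47775575,  0.02236473,  1.55633023, -0.01149881,
        1.10928909, -0.08307127]), 'joint_vel': array([ 0.00080031, -0.00049802,  0.00070209, -0.00175087,  0.00056609,
        0.00058931, -0.00157903]), 'joint_torque': array([ 5.12796934e-03, -5.97757423e+01,  1.61397278e+00, -2.81952327e+01,
        1.28256460e-02,  5.01790841e-03, -4.08363348e-06]), 'eef_pos': array([0.25944421, 0.62258363, 0.23040711]), 'tool_rot': array([-9.67918276e-05,  1.96106974e-01,  9.80582159e-01, -8.21276157e-04]), 'contact_force': array([-0.1001062 , -0.00115644, -0.32918827]), 'torque': array([-0.00600892,  0.04446969,  0.02260321]), 'grasp_force': 0.0, 'gripper_width': 0.9996528883326505}
```

View pics/top0.png

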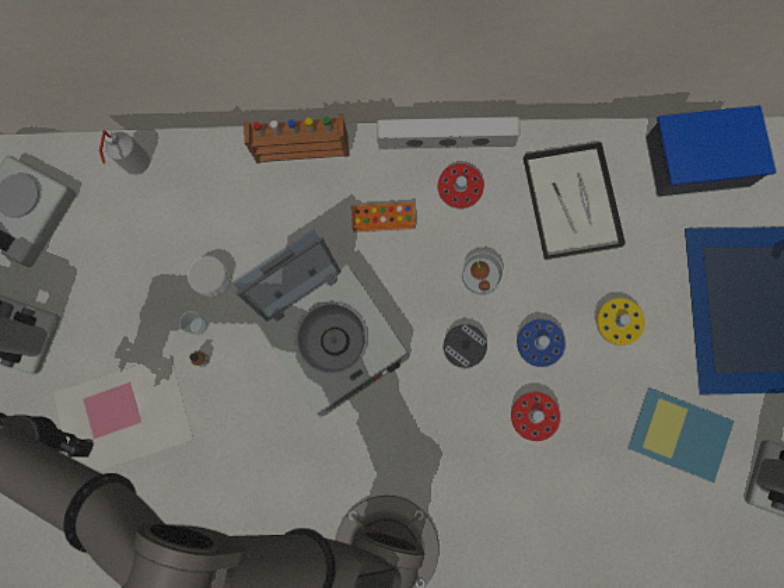

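View pics/scene0.png

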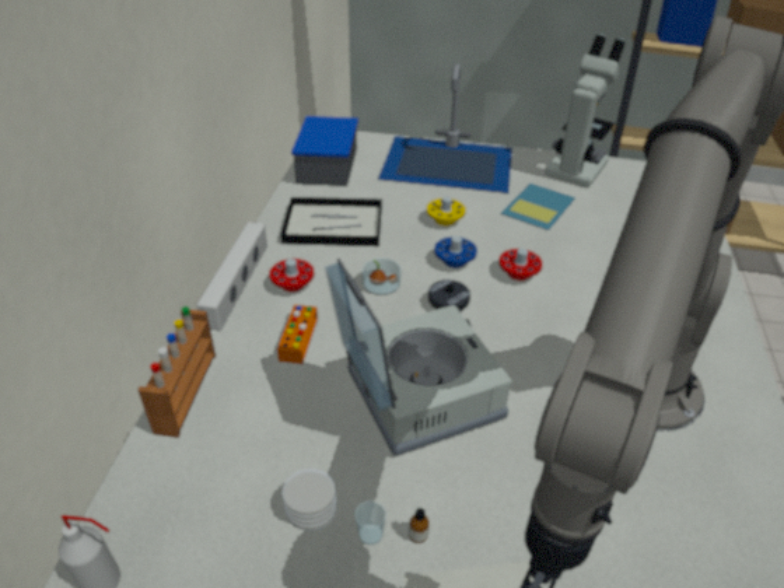

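The top picture shows candidates for the rotor: blue (541,343), red (461,185), red (536,415), yellow (620,320), dark grey strip rotor (465,345). The blue one at (541,343) is the target (scene: 455,250). The spindle is near (334,341), and the open lid stands at (288,275). Next, one close crop to check.

```bash
python3 - <<'E'
from h import *
t=np.load("pics/top0.npy")[:,:,::-1];s=np.load("pics/scene0.npy")[:,:,::-1]
def cr(a,u,v,w,h,k): 
    return cv2.resize(a[v:v+h,u:u+w],(w*k,h*k),interpolation=cv2.INTER_CUBIC)
A=cr(t,361,220,50,50,6); B=cr(t,208,210,50,50,6) # 300
C=cr(s,300,160,50,50,6); D=cr(s,270,225,80,50,6)
im=np.zeros((600,780,3),np.uint8)
im[:300,:300]=A; im[:300,300:600]=B; im[300:,:300]=C; im[300:,300:780]=D
cv2.imwrite("pics/crop1.png",im)
E
```

```text
(no output)
```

View pics/crop1.png

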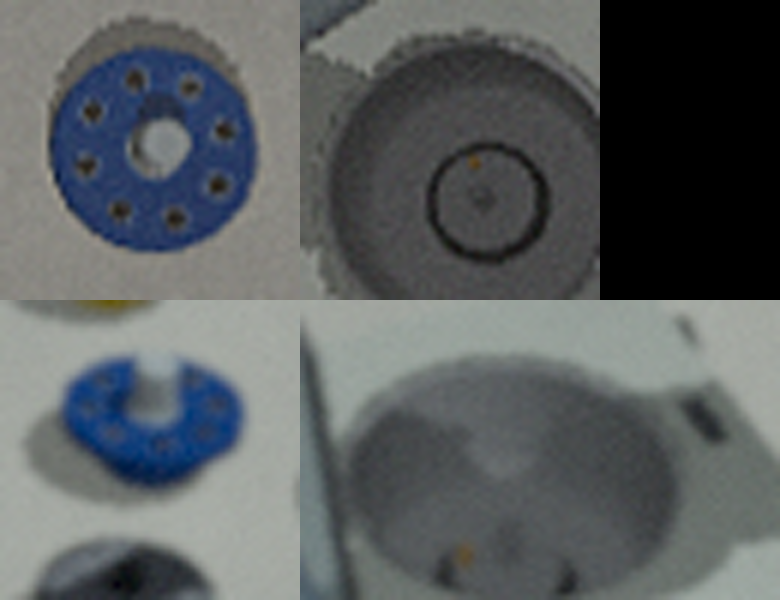

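The crop confirms the blue eight-place rotor, with its knob top at about px (388.5,243.3) in the top image. The pin (orange dot) is at about (237.2,236.8) and the shaft tip at about (238.7,242.8).

```bash
python3 - <<'E'
from h import *
from scipy.optimize import least_squares
t=np.load("pics/top0.npy"); s=np.load("pics/scene0.npy")
ct=imaging.read_camera("top"); cs=imaging.read_camera("scene")
def circ(P):
    f=lambda p: np.hypot(P[:,0]-p[0],P[:,1]-p[1])-p[2]
    r=least_squares(f,[*P.mean(0)[:2],.05],loss="soft_l1",f_scale=.002); return np.round(r.x,4),round(float(np.sqrt(np.mean(r.fun**2))),4)
for n,c,im,seed in(("top",ct,t,(376,245)),("scene",cs,s,(325,182))):
    hsv=cv2.cvtColor(cv2.GaussianBlur(cv2.resize(im,None,fx=4,fy=4,interpolation=cv2.INTER_CUBIC),(0,0),1.5),cv2.COLOR_RGB2HSV)
    m=((abs(hsv[...,0].astype(int)-110)<14)&(hsv[...,1]>110)).astype(np.uint8)
    N,L,S,C=cv2.connectedComponentsWithStats(m)
    i=min(range(1,N),key=lambda i:np.hypot(*(C[i]/4-seed))+(S[i,4]<500)*999)
    cn=max(cv2.findContours((L==i).astype(np.uint8),0,cv2.CHAIN_APPROX_NONE)[0],key=len)[:,0,:]
    cn=(cn+.5)/4-.5
    print(n,S[i],C[i]/4)
    if n=="top":
        for z in(.036,.042): print(z,circ(np.array([back(c,u,v,z) for u,v in cn])))
# knob top, crops (u=361+(x+.5)/6-.5)
g=lambda x,o:o+(x+.5)/6-.5
print("knobtop",back(ct,g(165,361),g(140,220),.072))
print("knobtop scene",back(cs,g(159,300),g(60,160),.072))
# holes
H=[(136,80),(190,88),(226,131),(219,185),(176,217),(120,210),(87,165),(93,111)]
P=np.array([back(ct,g(x,361),g(y,220),.042) for x,y in H]); r=circ(P); print("holes",r)
print(np.round(np.degrees(np.arctan2(P[:,1]-r[0][1],P[:,0]-r[0][0]))%45,1))
# spindle
ring=[(430,202),(548,202),(489,142),(489,262),(446,160),(531,160),(446,244),(531,244)]
print("ring",circ(np.array([back(ct,g(x-300,208),g(y,210),.060) for x,y in ring])))
tip=back(ct,g(184,208),g(197,210),.089);print("tip",tip)
pin=back(ct,g(175,208),g(161,210),.072);print("pin",pin)
# bowl 
bowl=[(330,195),(349,126),(396,72),(440,49),(480,42),(540,50),(575,72)]
print("bowl",circ(np.array([back(ct,g(x-300,208),g(y,210),.112) for x,y in bowl])))
print("scene tip",back(cs,g(512-300,270),g(525-300,225),.089),"scene pin",back(cs,g(165,270),g(252,225),.072))
for e in[(410,350),(320,413),(378,277)]: print("deck",back(ct,e[0]/1.4,e[1]/1.4,.112 if e[0]!=320 else 0.0))
im=cv2.resize(np.ascontiguousarray(t[150:310,150:310,::-1]),(560,560),interpolation=cv2.INTER_CUBIC)
j=cv2.resize(np.ascontiguousarray(s[180:335,225:380,::-1]),(560,560),interpolation=cv2.INTER_CUBIC)
cv2.imwrite("pics/c2.png",cv2.resize(np.hstack([im,j]),(800,400)))
E
```

```text
top [1479  913  134  134 9872] [386.14310677 245.10079011]
0.036 (array([ 0.4552, -0.3611,  0.0533]), 0.0005)
0.042 (array([ 0.4546, -0.36  ,  0.0531]), 0.0005)
scene [1243  681  117   83 5823] [325.08573759 180.73669071]
knobtop [ 0.45605017 -0.36091105  0.072     ]
knobtop scene [ 0.45363911 -0.36181192  0.072     ]
holes (array([ 0.4549, -0.3616,  0.0382]), 0.0004)
[13.5 13.4 13.  13.4 13.6 12.5 12.5 12.7]
ring (array([0.4638, 0.1093, 0.0317]), 0.0003)
tip [0.46298097 0.10849174 0.089     ]
pin [0.48409865 0.11525099 0.072     ]
bowl (array([0.462 , 0.1061, 0.0789]), 0.0005)
scene tip [0.46353879 0.11697615 0.089     ] scene pin [0.48389803 0.1216434  0.072     ]
deck [ 0.43453751 -0.06163677  0.112     ]
deck [0.30201399 0.14968659 0.        ]
deck [0.59851507 0.00705476 0.112     ]
```

View pics/c2.png

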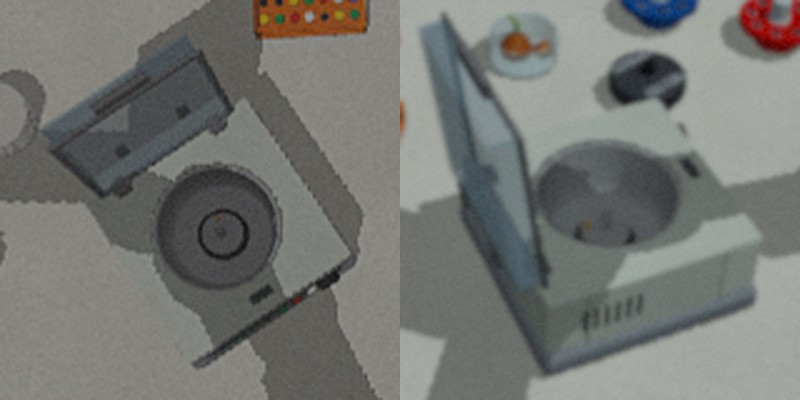

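The spindle is at about (0.4635, 0.109) and the rotor at about (0.455, −0.361). The pin bears about 16° and the rotor holes lie at 13° mod 45. I'll raise the tool, carry it over the centrifuge and go to above the rotor.

Request:
carry_out --targets '[0,0,0,50,0,0,0,0,50,0,0,0,0,50,0,0,0,0,50,0,0,17,-40,0,0,0,17,-40,0,0,0,17,-40,0,0,0,17,-40,0,0,0,17,-40,0,0,0,17,-40,0,0,0,17,-40,0,0,0,17,-40,0,0,0,17,-40,0,0,0,17,-40,0,0,0,17,-40,0,0,0,17,-40,0,0,0,8,-40,0,0]' --newtons 20

```text
t: 1.9
eef_pos: [0.4723, 0.1011, 0.4312]
tool_rot: [0.0, 0.196, 0.981, -0.0]
contact_force: [0.4, -0.5, 0.3]
gripper_width: 0.998
grasp_force: 0.0
```

Request:
carry_out --targets '[0,-2,-40,0,0,0,-2,-40,0,0,0,-2,-40,0,0,0,-2,-40,0,0,0,-2,-40,0,0,0,-2,-40,0,0,0,-2,-40,0,0,0,-2,-40,0,0,0,-2,-40,0,0,0,0,-40,0,0,0,0,0,-50,0,0,0,0,-50,0,0,0,0,-50,0,0,0,0,-50,0,0,0,0,0,0,0,0,0,0,0]'

```text
t: 3.5
eef_pos: [0.4536, -0.2972, 0.2321]
tool_rot: [-0.0, 0.196, 0.981, -0.0]
contact_force: [0.4, 0.0, 0.6]
gripper_width: 1.001
grasp_force: 0.0
```

Request:
carry_out --targets '[0,1.4,-32,0,0,0,0,-32,0,0,0,0,0,-40,0,0,0,0,-40,0,0,0,0,-40,0,0,0,0,-30,0,0,0,0,-20,0,0,0,0,-10,0,0,0,0,-5,0,0,0,0,0,0]'

```text
t: 4.5
eef_pos: [0.4564, -0.3616, 0.0478]
tool_rot: [0.001, 0.196, 0.981, -0.0]
contact_force: [-0.1, 0.5, 0.6]
gripper_width: 0.999
grasp_force: 0.0
```

```bash
python3 - <<'E'
from h import *
c=imaging.read_camera("top");a=c["frame"][200:290,340:430,::-1]
d=imaging.read_camera("scene");b=d["frame"][130:220,280:370,::-1]
cv2.imwrite("pics/g1.png",cv2.resize(np.hstack([a,b]),(800,400),interpolation=cv2.INTER_CUBIC))
o=bot.get_obs();print(o["eef_pos"],o["q"],o["contact_force"])
E
```

```text
[ 0.45610885 -0.36165093  0.04792087] [ 0.11281752  0.64409241  0.60957941  1.95077465 -0.55276508  0.71475494
  2.23329675] [-0.01833708 -0.07130173 -0.40119297]
```

View pics/g1.png

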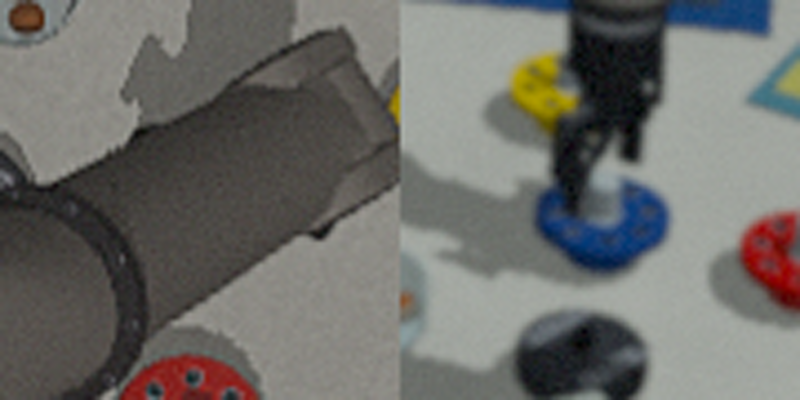

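The picture shows the open fingers straddling the knob (right crop, about (600,195)), clear of the neighbours. I'll close on it.

Request:
carry_out --targets '[0,-1,0,-2,0,120,0,0,0,0,200,0,0,0,0,255,0,0,0,0,255,0,0,0,0,255,0,0,0,0,255,0,0,0,0,255,0,0,0,0,255,0,0,0,0,255,0,0,0,0]' --newtons 30

```text
t: 5.6
eef_pos: [0.454, -0.3611, 0.0444]
tool_rot: [0.0, 0.196, 0.981, -0.0]
contact_force: [-0.5, -0.1, 1.3]
gripper_width: 0.293
grasp_force: 29.5
```

Request:
carry_out --targets '[255,0,0,5,0,255,0,0,10,0,255,0,0,20,0,255,0,0,30,0,255,0,0,35,0,255,0,0,40,0,255,0,0,40,0,255,0,0,30,0,255,0,0,0,0,255,0,0,0,0]'

```text
t: 6.6
eef_pos: [0.454, -0.3606, 0.2547]
tool_rot: [0.0, 0.196, 0.981, 0.0]
contact_force: [0.1, 0.9, -2.1]
gripper_width: 0.299
grasp_force: 29.8
```

Request:
carry_out --targets '[255,0,20,0,-2,255,1,40,0,-2,255,1,40,0,-2,255,1,40,0,-2,255,1,40,0,-2,255,1,40,0,-2,255,1,40,0,-2,255,1,40,0,-2,255,1,40,0,-2,255,1,40,0,-2,255,0.6,40,0,-2,255,0,30,0,-2,255,0,20,0,0,255,0,0,0,0,255,0,0,0,0]'

```text
t: 8.1
eef_pos: [0.4626, 0.1087, 0.2531]
tool_rot: [-0.001, 0.395, 0.919, -0.001]
contact_force: [0.1, -0.2, -2.7]
gripper_width: 0.293
grasp_force: 30.0
```

```bash
python3 - <<'E'
from h import *
c=imaging.read_camera("top");a=c["frame"][150:310,150:310,::-1]
d=imaging.read_camera("scene");b=d["frame"][150:310,225:385,::-1]
cv2.imwrite("pics/g2.png",cv2.resize(np.hstack([a,b]),(800,400),interpolation=cv2.INTER_CUBIC))
np.save("pics/s2.npy",d["frame"])
o=bot.get_obs();print(o["eef_pos"],o["q"],o["contact_force"],o["torque"])
E
```

```text
[0.46303998 0.10774066 0.25358286] [-1.00359771  0.12818718  0.71487341  2.02463123 -0.0975594   1.02380174
  0.51369822] [-0.21643837 -0.78482679 -1.90598233] [ 0.00417346  0.01822218 -0.01183679]
```

View pics/g2.png

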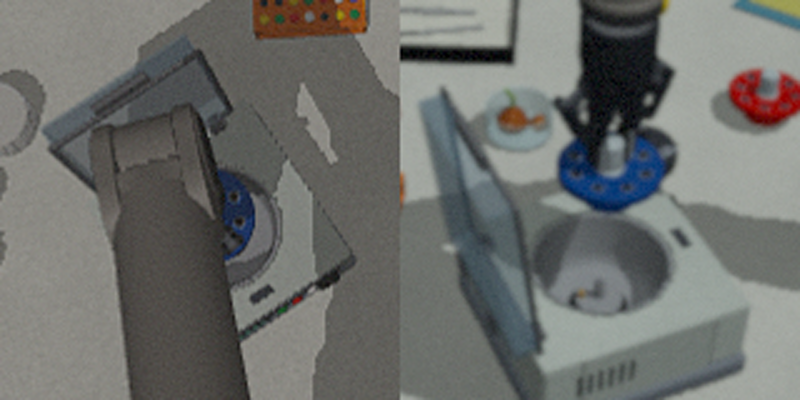

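The rotor hangs level over the open bowl and clear of the lid. I'll lower it onto the tip.

Request:
carry_out --targets '[255,0,0,-30,0,255,0,0,-30,0,255,0,0,-30,0,255,0,0,-20,0,255,0,0,0,0,255,0,0,0,0]'

```text
t: 8.8
eef_pos: [0.4638, 0.1081, 0.1446]
tool_rot: [0.0, 0.397, 0.918, -0.0]
contact_force: [0.4, 0.7, -2.1]
gripper_width: 0.292
grasp_force: 30.0
```

Request:
carry_out --targets '[255,0,0,-4,0,255,0,0,-4,0,255,0,0,0,0]'

```text
t: 9.1
eef_pos: [0.4637, 0.1093, 0.1365]
tool_rot: [0.0, 0.396, 0.918, 0.0]
contact_force: [0.4, -0.2, -2.2]
gripper_width: 0.292
grasp_force: 30.0
```

Request:
carry_out --targets '[255,0,0,-3,0,255,0,0,0,0]'

```text
t: 9.3
eef_pos: [0.4635, 0.1092, 0.1332]
tool_rot: [-0.0, 0.396, 0.918, 0.0]
contact_force: [0.3, -0.4, -2.1]
gripper_width: 0.292
grasp_force: 30.0
```

Request:
carry_out --targets '[255,0,0,-3,0,255,0,0,0,0]'

```text
t: 9.5
eef_pos: [0.4634, 0.1091, 0.13]
tool_rot: [-0.0, 0.396, 0.918, -0.0]
contact_force: [0.8, 0.1, -1.9]
gripper_width: 0.295
grasp_force: 30.0
```

Request:
carry_out --targets '[255,0,0,-3,0,255,0,0,0,0]'

```text
t: 9.7
eef_pos: [0.4637, 0.1092, 0.1271]
tool_rot: [0.0, 0.396, 0.918, -0.0]
contact_force: [0.0, 0.9, -2.8]
gripper_width: 0.29
grasp_force: 30.1
```

Request:
carry_out --targets '[255,0,0,-3,0,255,0,0,0,0]'

```text
t: 9.9
eef_pos: [0.464, 0.1096, 0.1242]
tool_rot: [0.0, 0.396, 0.918, 0.0]
contact_force: [0.7, 1.7, -1.9]
gripper_width: 0.291
grasp_force: 30.1
```

Request:
carry_out --targets '[255,0,0,-3,0,255,0,0,0,0]'

```text
t: 10.1
eef_pos: [0.4641, 0.1099, 0.1212]
tool_rot: [0.0, 0.395, 0.918, 0.001]
contact_force: [2.6, 4.6, -4.8]
gripper_width: 0.295
grasp_force: 30.0
```

Request:
carry_out --targets '[255,0,0,-2,0,255,0,0,0,0]'

```text
t: 10.3
eef_pos: [0.4642, 0.1098, 0.1194]
tool_rot: [0.0, 0.396, 0.918, 0.001]
contact_force: [2.7, 4.7, -2.7]
gripper_width: 0.296
grasp_force: 30.2
```

Request:
carry_out --targets '[255,0,0,-2,0,255,0,0,0,0]'

```text
t: 10.5
eef_pos: [0.4643, 0.1098, 0.1174]
tool_rot: [0.0, 0.396, 0.918, 0.001]
contact_force: [2.9, 5.3, -1.1]
gripper_width: 0.291
grasp_force: 30.3
```

A side force on the shaft of about (3, 5) N shows the spindle lies a bit further in +x and +y, so I'll relieve it.

Request:
carry_out --targets '[255,0.5,1,0,0,255,0,0,0,0]'

```text
t: 10.7
eef_pos: [0.4643, 0.1101, 0.1173]
tool_rot: [0.0, 0.396, 0.918, 0.0]
contact_force: [1.5, 3.1, -1.0]
gripper_width: 0.292
grasp_force: 30.3
```

Request:
carry_out --targets '[255,0,0,-2,0,255,0,0,0,0]'

```text
t: 10.9
eef_pos: [0.4642, 0.1101, 0.1151]
tool_rot: [0.0, 0.396, 0.918, 0.0]
contact_force: [2.1, 4.2, -1.8]
gripper_width: 0.29
grasp_force: 30.3
```

Request:
carry_out --targets '[255,0,0,-1.5,0,255,0,0,0,0]'

```text
t: 11.1
eef_pos: [0.4641, 0.1103, 0.1136]
tool_rot: [-0.0, 0.396, 0.918, 0.0]
contact_force: [3.0, 4.2, -2.7]
gripper_width: 0.298
grasp_force: 30.2
```

Request:
carry_out --targets '[255,0.4,0.8,-1,0,255,0,0,0,0]'

```text
t: 11.3
eef_pos: [0.4638, 0.1107, 0.1124]
tool_rot: [-0.001, 0.396, 0.918, -0.001]
contact_force: [0.9, 2.8, -2.6]
gripper_width: 0.289
grasp_force: 30.1
```

Request:
carry_out --targets '[255,0,0,-1.5,0,255,0,0,0,0]'

```text
t: 11.5
eef_pos: [0.4639, 0.1107, 0.1109]
tool_rot: [-0.0, 0.396, 0.918, -0.0]
contact_force: [1.2, 3.2, -3.5]
gripper_width: 0.291
grasp_force: 30.1
```

Request:
carry_out --targets '[255,0,0,-1.5,0,255,0,0,0,0]'

```text
t: 11.7
eef_pos: [0.464, 0.1108, 0.1094]
tool_rot: [-0.0, 0.396, 0.918, -0.0]
contact_force: [-0.0, 2.9, -3.7]
gripper_width: 0.293
grasp_force: 30.1
```

There's no upward force although the underside is below pin-top height, so the pin appears to have found a slot. Keep lowering.

Request:
carry_out --targets '[255,0,0.5,-1.5,0,255,0,0,0,0]'

```text
t: 11.9
eef_pos: [0.4642, 0.1111, 0.108]
tool_rot: [-0.0, 0.396, 0.918, -0.0]
contact_force: [-0.6, 2.1, -2.8]
gripper_width: 0.293
grasp_force: 30.1
```

Request:
carry_out --targets '[255,0,0,-1.5,0,255,0,0,0,0]'

```text
t: 12.1
eef_pos: [0.4644, 0.1112, 0.1066]
tool_rot: [-0.0, 0.396, 0.918, -0.0]
contact_force: [-0.3, 2.0, -2.6]
gripper_width: 0.294
grasp_force: 30.1
```

Request:
carry_out --targets '[255,0,0,-1,0,255,0,0,0,0]'

```text
t: 12.3
eef_pos: [0.4645, 0.1113, 0.1057]
tool_rot: [0.0, 0.396, 0.918, -0.0]
contact_force: [0.3, 1.4, -2.2]
gripper_width: 0.293
grasp_force: 30.2
```

Request:
carry_out --targets '[255,0,0,-1,0,255,0,0,0,0]'

```text
t: 12.5
eef_pos: [0.4646, 0.1113, 0.1047]
tool_rot: [0.0, 0.396, 0.918, -0.0]
contact_force: [-0.4, 1.7, -2.2]
gripper_width: 0.294
grasp_force: 30.2
```

Request:
carry_out --targets '[255,0,0,-0.7,0,255,0,0,0,0]'

```text
t: 12.7
eef_pos: [0.4646, 0.1114, 0.1044]
tool_rot: [-0.0, 0.396, 0.918, 0.0]
contact_force: [-1.8, 1.4, 3.3]
gripper_width: 0.29
grasp_force: 30.7
```

Request:
carry_out --targets '[255,0,0,-0.7,0,255,0,0,0,0]'

```text
t: 12.9
eef_pos: [0.4646, 0.1115, 0.1043]
tool_rot: [-0.0, 0.396, 0.918, 0.0]
contact_force: [-6.0, 1.1, 13.6]
gripper_width: 0.295
grasp_force: 31.8
```

The rotor bottomed out at z = 0.1044, the seated height. I'll relieve the pressure, release and rise.

Request:
carry_out --targets '[255,0,0,0.8,0,255,0,0,0,0,120,0,0,0,0,80,0,0,0,0,80,0,0,0,0,80,0,0,0,0,80,0,0,0,0,80,0,0,0,0,80,0,0,10,0,80,0,0,20,0,80,0,0,30,0,80,0,0,50,0,80,0,0,50,0,80,0,0,50,0,80,0,0,0,0]'

```text
t: 14.4
eef_pos: [0.4681, 0.1117, 0.3211]
tool_rot: [0.003, 0.396, 0.918, 0.005]
contact_force: [0.4, 0.3, -0.4]
gripper_width: 0.685
grasp_force: 0.0
```

Request:
carry_out --targets '[80,0,0,50,0,80,0,0,40,0,200,-5,-50,0,0,255,-5,-50,0,0,255,-5,-50,0,0,255,-5,-50,0,0,255,-5,-50,0,0,255,0,0,0,0]'

```text
t: 15.2
eef_pos: [0.4376, -0.1453, 0.4045]
tool_rot: [0.0, 0.401, 0.916, 0.001]
contact_force: [0.5, 0.3, -0.0]
gripper_width: 0.0
grasp_force: 0.0
```

```bash
python3 - <<'E'
from h import *
c=imaging.read_camera("top");a=c["frame"][150:310,150:310,::-1]
d=imaging.read_camera("scene");b=d["frame"][150:310,225:385,::-1]
cv2.imwrite("pics/g3.png",cv2.resize(np.hstack([a,b]),(800,400),interpolation=cv2.INTER_CUBIC))
np.save("pics/t3.npy",c["frame"])
o=bot.get_obs();print(o["t"],o["eef_pos"],o["q"],o["contact_force"])
S=np.array([.4645,.111])
for n,cc,x0,y0 in(("top",c,150,150),("scene",d,225,150)):
  for z in(.132,.144): print(n,"knob top if seated/riding",(proj(cc,[*S,z])-[x0,y0])*2.5)
for w in [33,35,37]:
  w=np.radians(w);X=np.array([np.cos(w),np.sin(w)]);Y=np.array([-X[1],X[0]])
  f=lambda x,y,z:(proj(c,[*(S+x*X+y*Y),z])-150)*2.5
  print([np.round(f(*p)).tolist() for p in[(-.125,-.125,.112),(-.125,.125,.0),(.125,-.125,.112)]])
  for th in(1.6,1.75):
    L=lambda r,h,y:(.11-r*np.cos(th)+h*np.sin(th),y,.116+r*np.sin(th)+h*np.cos(th))
    print(th,[np.round(f(*L(*p))).tolist() for p in[(.204,.032,-.095),(.204,.032,.095),(.225,.005,-.035),(.225,.005,.035)]])
E
```

```text
15.3 [ 0.43909302 -0.13855824  0.40430961] [-0.91931083 -0.13995277  1.00901556  1.83554962  0.11897905  1.38212048
  0.81643648] [ 0.58261209  0.3539993  -0.3641542 ]
top knob top if seated/riding [214.57584934 225.8008307 ]
top knob top if seated/riding [213.4039209  224.62667812]
scene knob top if seated/riding [201.61381104 248.22090817]
scene knob top if seated/riding [202.16847505 240.17423446]
[[357.0, 256.0], [198.0, 371.0], [246.0, 90.0]]
1.6 [[194.0, 45.0], [47.0, 141.0], [158.0, 90.0], [102.0, 126.0]]
1.75 [[181.0, 26.0], [35.0, 120.0], [142.0, 66.0], [87.0, 102.0]]
[[358.0, 251.0], [203.0, 371.0], [241.0, 89.0]]
1.6 [[189.0, 46.0], [45.0, 146.0], [154.0, 92.0], [100.0, 130.0]]
1.75 [[175.0, 26.0], [32.0, 126.0], [137.0, 68.0], [83.0, 106.0]]
[[359.0, 246.0], [207.0, 372.0], [237.0, 89.0]]
1.6 [[183.0, 46.0], [42.0, 151.0], [150.0, 93.0], [97.0, 133.0]]
1.75 [[168.0, 27.0], [29.0, 131.0], [132.0, 70.0], [80.0, 109.0]]
```

View pics/g3.png

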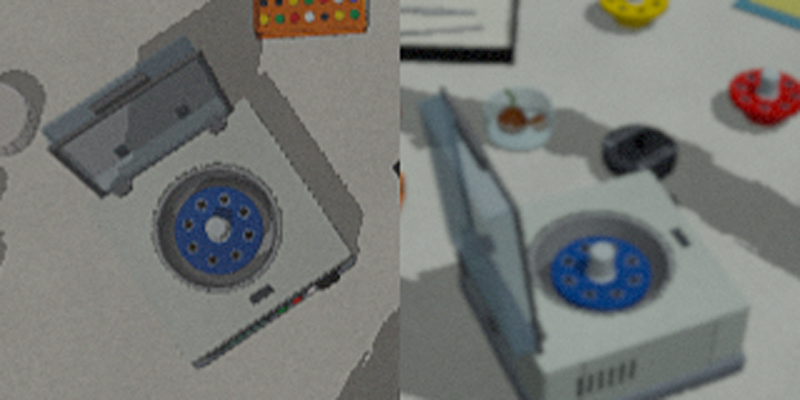

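The rotor sits home: knob top at (217,226) in the top crop and (202,246) in the scene crop, against predicted (202,248) for seated. The lid stands open at about 1.66 rad, with the centrifuge yaw about 34°. Next I go behind the lid with the fingers shut.

Request:
carry_out --targets '[255,22.6,33.7,10,0,255,22.6,33.7,10,0,255,22.6,33.7,10,0,255,22.6,33.7,6,0,255,22.6,33.7,0,0,255,22.6,33.7,0,0,255,22.6,33.7,0,0,255,22.6,33.7,0,0,255,22.6,33.7,0,0,255,22.6,33.7,0,0,255,0,0,0,0,255,0,0,0,0]'

```text
t: 16.5
eef_pos: [0.6652, 0.2027, 0.4381]
tool_rot: [-0.001, 0.394, 0.919, -0.001]
contact_force: [0.1, -0.7, 0.4]
gripper_width: 0.0
grasp_force: 0.0
```

Request:
carry_out --targets '[255,0,0,-40,0,255,0,0,-40,0,255,0,0,-40,0,255,0,0,-30,0,255,0,0,0,0]'

```text
t: 17.0
eef_pos: [0.6622, 0.1996, 0.2859]
tool_rot: [-0.003, 0.396, 0.918, -0.002]
contact_force: [-0.8, 0.5, -0.2]
gripper_width: -0.002
grasp_force: 0.0
```

Request:
carry_out --targets '[255,-8.3,-5.6,0,0,255,-8.3,-5.6,0,0,255,-8.3,-5.6,0,0,255,-8.3,-5.6,0,0,255,-8.3,-5.6,0,0,255,-8.3,-5.6,0,0,255,0,0,0,0]'

```text
t: 17.7
eef_pos: [0.6158, 0.165, 0.2921]
tool_rot: [0.001, 0.396, 0.918, 0.001]
contact_force: [0.7, -0.1, 1.8]
gripper_width: -0.001
grasp_force: 0.0
```

```bash
python3 - <<'E'
from h import *
c=imaging.read_camera("top");a=c["frame"][130:290,150:310,::-1]
d=imaging.read_camera("scene");b=d["frame"][150:310,205:365,::-1]
cv2.imwrite("pics/g4.png",cv2.resize(np.hstack([a,b]),(800,400),interpolation=cv2.INTER_CUBIC))
o=bot.get_obs();print(o["t"],o["eef_pos"],o["q"],o["contact_force"])
E
```

```text
17.8 [0.61590522 0.16601218 0.29099324] [-0.97155281  0.48173092  0.88157158  1.62191488 -0.39099845  1.22334749
  0.74627568] [ 1.20625153 -0.33274268  1.72840496]
```

View pics/g4.png

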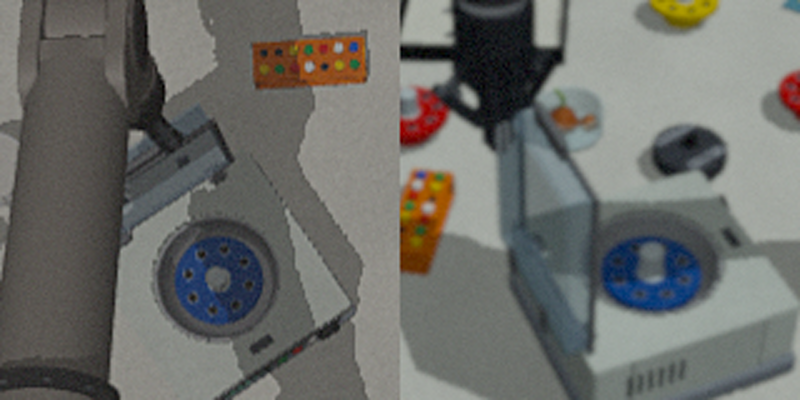

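The lid is swinging with the fingers behind its outer face (right crop, about (510,130)), and the rotor is undisturbed. I'll follow the arc.

Request:
carry_out --targets '[255,-7.5,-5,-1.7,0,255,-7.5,-5,-1.7,0,255,-7.5,-5,-1.7,0,255,-8.1,-5.5,-1.4,0,255,-8.1,-5.5,-1.4,0,255,-8.1,-5.5,-1.4,0,255,-8.1,-5.5,-1.4,0,255,-8.1,-5.5,-1.4,0,255,0,0,0,0]'

```text
t: 18.7
eef_pos: [0.5511, 0.1223, 0.2775]
tool_rot: [-0.001, 0.396, 0.918, -0.0]
contact_force: [0.4, 0.5, 0.0]
gripper_width: -0.001
grasp_force: 0.0
```

Request:
carry_out --targets '[255,-7.3,-4.9,-4,0,255,-7.3,-4.9,-4,0,255,-7.3,-4.9,-4,0,255,-7.3,-4.9,-4,0,255,-7.3,-4.9,-4,0,255,0,0,0,0]'

```text
t: 19.3
eef_pos: [0.5146, 0.098, 0.2572]
tool_rot: [-0.001, 0.396, 0.918, -0.001]
contact_force: [-0.1, -1.0, 0.5]
gripper_width: 0.0
grasp_force: 0.0
```

Request:
carry_out --targets '[255,-6.1,-4.1,-6.6,0,255,-6.1,-4.1,-6.6,0,255,-6.1,-4.1,-6.6,0,255,-6.1,-4.1,-6.6,0,255,-6.1,-4.1,-6.6,0,255,0,0,0,0]'

```text
t: 19.9
eef_pos: [0.4841, 0.0777, 0.2239]
tool_rot: [-0.001, 0.396, 0.918, -0.001]
contact_force: [-0.2, 0.1, -0.4]
gripper_width: -0.0
grasp_force: 0.0
```

```bash
python3 - <<'E'
from h import *
c=imaging.read_camera("top");a=c["frame"][130:290,150:310,::-1]
d=imaging.read_camera("scene");b=d["frame"][150:310,225:385,::-1]
cv2.imwrite("pics/g5.png",cv2.resize(np.hstack([a,b]),(800,400),interpolation=cv2.INTER_CUBIC))
E
```

```text
(no output)
```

View pics/g5.png

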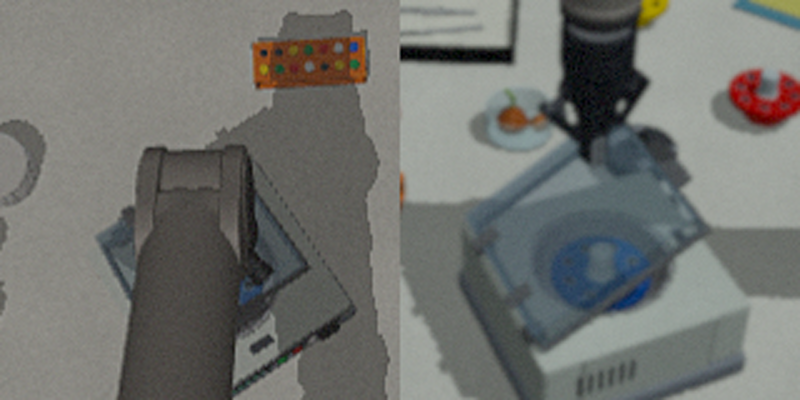

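The lid is about two-thirds down, with the finger on its outer face and the rotor in place beneath. Continue.

Request:
carry_out --targets '[255,-3.6,-2.4,-7.2,0,255,-3.6,-2.4,-7.2,0,255,-3.6,-2.4,-7.2,0,255,-3.6,-2.4,-7.2,0,255,-3.6,-2.4,-7.2,0,255,0,0,0,0]'

```text
t: 20.6
eef_pos: [0.4665, 0.066, 0.1879]
tool_rot: [-0.001, 0.396, 0.918, -0.001]
contact_force: [-1.2, -0.2, 0.3]
gripper_width: -0.003
grasp_force: 0.0
```

Request:
carry_out --targets '[255,-1.5,-1,-6,0,255,-1.5,-1,-6,0,255,-1.5,-1,-6,0,255,-1.5,-1,-6,0,255,-1.5,-1,-6,0,255,-1.5,-1,-6,0,255,0,0,0,0]'

```text
t: 21.3
eef_pos: [0.4582, 0.0603, 0.1523]
tool_rot: [-0.0, 0.396, 0.918, -0.0]
contact_force: [0.3, -0.3, -0.1]
gripper_width: 0.003
grasp_force: 0.0
```

Request:
carry_out --targets '[255,0,0,-3,0,255,0,0,0,0]'

```text
t: 21.5
eef_pos: [0.4589, 0.0605, 0.15]
tool_rot: [0.0, 0.396, 0.918, -0.0]
contact_force: [-0.4, 0.1, 0.2]
gripper_width: -0.0
grasp_force: 0.0
```

Request:
carry_out --targets '[255,0,0,-2,0,255,0,0,0,0]'

```text
t: 21.7
eef_pos: [0.459, 0.0606, 0.1482]
tool_rot: [0.0, 0.396, 0.918, 0.0]
contact_force: [0.4, 0.2, 0.4]
gripper_width: 0.002
grasp_force: 0.0
```

Request:
carry_out --targets '[255,0,0,-1.5,0,255,0,0,0,0]'

```text
t: 21.9
eef_pos: [0.4592, 0.0606, 0.1479]
tool_rot: [-0.001, 0.396, 0.918, 0.001]
contact_force: [-6.3, 0.1, 21.8]
gripper_width: -0.004
grasp_force: 11.1
```

Request:
carry_out --targets '[255,0,0,-1,0,255,0,0,0,0]'

```text
t: 22.1
eef_pos: [0.4592, 0.0606, 0.1477]
tool_rot: [-0.001, 0.396, 0.918, 0.001]
contact_force: [-12.3, -0.8, 35.8]
gripper_width: 0.004
grasp_force: 18.4
```

The lid hit its hard stop at z = 0.148, which is its shut height. I'll retreat upward and take a last look.

Request:
carry_out --targets '[255,0,0,5,0,255,0,0,20,0,255,0,0,50,0,255,0,0,50,0,255,0,0,50,0,255,0,-50,0,0,255,0,-50,0,0,255,0,-50,0,0,255,0,-50,0,0,255,0,0,0,0,255,0,0,0,0,255,0,0,0,0]'

```text
t: 23.3
eef_pos: [0.4591, -0.1367, 0.3204]
tool_rot: [-0.0, 0.395, 0.919, 0.0]
contact_force: [-0.1, 1.8, 0.2]
gripper_width: 0.002
grasp_force: 0.0
```

```bash
python3 - <<'E'
from h import *
c=imaging.read_camera("top");a=c["frame"][130:290,150:310,::-1]
d=imaging.read_camera("scene");b=d["frame"][150:310,225:385,::-1]
cv2.imwrite("pics/g6.png",cv2.resize(np.hstack([a,b]),(800,400),interpolation=cv2.INTER_CUBIC))
o=bot.get_obs();print(o["t"],o["eef_pos"],o["contact_force"],o["joint_vel"].round(3))
E
```

```text
23.4 [ 0.45918    -0.13613465  0.32043871] [ 0.50673699  0.33831671 -0.62756303] [-0.004 -0.003  0.002 -0.001  0.001  0.001  0.005]
```

View pics/g6.png

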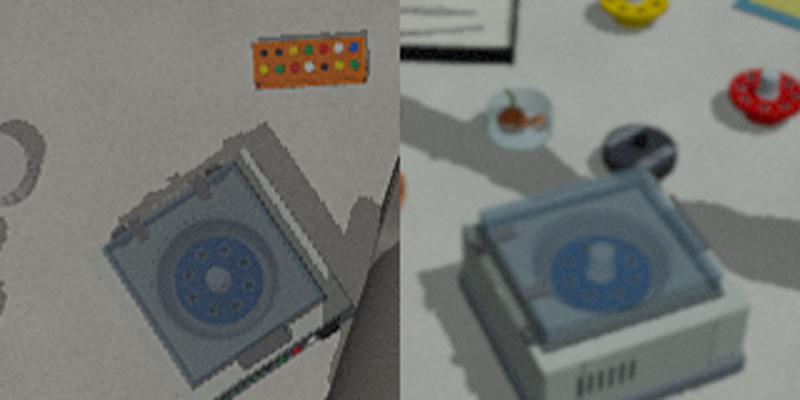

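The lid lies flat and shut over the seated blue rotor (knob at (218,279) in the top crop). The arm is clear and the visible neighbours are where they were.

```bash
python3 -c "
from station import bot
print(bot.hand_in())"
```

```text
the job is handed in; nothing more can be done
None
```

The blue rotor is home on the drive pin, the lid is shut, and the job was handed in at about 23 s of the 72 s allowed; no verdict came back. The pin met a slot on the way down, so no turning under pressure was needed, and the wrist read about 14 N at most while seating the rotor.

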